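Fetch the dip carrier out of the wash tank with the hook rod

TASK

Take the hook rod from its stand and use it to fetch the small dip carrier that hangs deep inside the narrow wash tank: feel for the slotted strap, whose height is not known, with light touches only, put the hook through the slot and lift the carrier out, never reaching for it with the gripper. Set the carrier down gently and upright inside the drain tray, unhook it, and hang the rod back in its stand. Do not press hard on the carrier or the tank, and leave the other things on the bench undisturbed.

Things in the scene. Friction and masses are not known exactly. Their poses are not given: they have to be found in the camera images.
- tank: fixed narrow steel wash tank, open at the top: inside 96 mm long (its x), 50 mm wide (y), walls 4 mm, rim 135 mm above the bench. Origin: centre of its underside. Midway along each long wall two upright rails, 7 mm deep, form a guide channel 13 mm wide up to 110 mm above the bench; the carrier's lugs hang in them on ledges, its underside 22 mm above the bench. The rod may press on it with 15 N at most
- carrier_center (a point): centre of the basket of the loose dip carrier (about 0.2 kg): an open aluminium basket 56 mm long (x), 32 mm wide (y), 34 mm high; underside 17 mm below this point, top edge 17 mm above. A lug on each side (11 mm wide, 24 high) makes it 46 mm wide over all. z up. Forces: rod on carrier at most 15 N, carrier on tank 18 N (a sideways push of 5 N on the strap jams it in its guides that hard), setting down 20 N
- strap_root (a point): where the lifting strap leaves the carrier, middle of the basket's top (17 mm above its centre); axes as the carrier. The flat steel strap, 3 mm thick (x), 26 wide (y), stands straight up; near its top is a window 18 mm wide (y), 12 high, under a bar 6 mm high. It slides in a stiff sleeve 6 mm high (slips above 20 N); its height is NOT measured: its top end is 26 to 62 mm above this point
- rod_grip (a point): centre of the black handle of the loose hook rod (0.12 kg), which hangs upright in its stand: handle 20 mm (x) by 16 mm (y), 48 mm high; z up along the rod, x the way the hook's nose points
- rod_collar (a point): underside of the rod's round collar, on the rod's axis, 29 mm below the handle's centre: collar 27 mm across, 5 mm thick, rests on the stand's fork. Under it runs the shank, 7 mm thick. Axes as the handle
- rod_nose (a point): point on the axis of the hook's horizontal nose, 10 mm out (x) from the shank's axis, 110 mm below the handle's centre. The nose is a square bar 5 mm thick running in +x from the shank to 24.5 mm from its axis; its last 5 mm are turned up by 3 mm (end's top 5.5 mm above the nose's axis). The shank's lower end is 3.5 mm below the nose's axis
- stand_fork (a point): middle of the slot of the fixed rod stand, at the top of its fork plate, 100 mm above the bench. Slot 14 mm wide (y), open towards -x; plate 8 mm thick. Lips 4 mm high on the fork's ends at x = -15 to -18 mm: raise the collar over them, then 40 mm along -x is free. The column is 50 mm along +x. The rod hangs with its axis here, nose to +x
- drain_tray: fixed shallow aluminium tray, 110 mm (x) by 90 mm (y), walls 3 mm thick and 14 mm high, floor 3 mm thick. Origin: centre of its underside
- steel_cup_1: bystander: loose small white cup with a red band, 60 mm across and 52 mm high; origin: centre of its underside
- steel_cup_2: bystander: loose slim white cup, 48 mm across and 66 mm high; origin: centre of its underside
- flux_bottle: bystander: loose small white bottle with a black cap, 32 mm across and 75 mm high; origin: centre of its underside
Mind the look-alikes: they are no part of the job. There is more than one size of the part that bears rod_grip; the job needs the smallest.

How it is judged:
By the outcome, as a careful person would: the job done as asked, in the order asked, and still so for the second after the job is handed in, with the robot touching nothing.
It also fails if it takes over 67 s, if anything falls off the work surface, if the arm or the gripper's body presses on something with over 40 N, if the wrist force passes 120 N, or if a joint passes its speed limit or range.

ROBOT

A 6-joint arm with a two-finger parallel gripper is mounted at the origin on a cart in front of the work surface, level with it; the furniture and walls round the work are solid. World frame = base frame: x ahead of the robot, y to its left, z up, the work surface at z = 0. Lengths are in m, angles in degrees, forces in N, time in s.
With the tool pointing down it reaches from about 0.4 to 0.825 m from the base axis. Payload 7 kg.
Tool frame: the origin (TCP) lies on the centre line of the jaws, within the pads' length; the fingertips stand 8 mm ahead of it and the grasp point (between the pads) lies 11 mm behind it; z points along the fingers, y is the line along which they close (so a half turn about z gives the same grasp; the last joint's range is limited). The gripper opens to 88 mm and grips with 3 to 60 N. Pads are 19 mm wide; open, the fingers measure 130 mm over their backs; the gripper's body (78 mm by 193 mm) begins 47 mm behind the grasp point.
Start: joints at [-56.889, 20.546, 0.682, 0, -70.136, -16.507], TCP at [0.193, -0.647, 0.235] pointing down, gripper open.
Joint ranges: [-176.03, 176.03], [-82.01, 121.73], [-58.28, 71.71], [-173.87, 95.51], [-174.79, -0.11], [-173.66, 173.66]. Speed limits (degrees/s): [136.94, 136.94, 172.46, 180, 180, 180].

INTERFACE

Orientations are given as [roll, pitch, yaw] about the fixed x, y, z axes, in that order (R = Rz(yaw) Ry(pitch) Rx(roll)).
In Python, from plant import ctrl, vision gives the robot as it stands. The module is installed in compiled form; this text tells all that it offers.
- The arm moves only by the tool move_arm, never from a script. Its argument "moves" is one flat list of numbers, 7 for each row, row after row: the finger opening in cm, from 0 to 8.76, then the shift along the tool's x, y, z in cm, then the turn, a rotation vector about the tool's x, y, z in rad. A call has 1 to 8 rows; each row shifts and turns the commanded pose from where the row before left it, along the tool's axes as they then stand; what a row does not reach is not made up. A row lasts 1/10 s, in which the tool goes at most 50 mm and 8.59 degrees, less where a joint would pass 70% of its speed; a pose out of reach is approached as far as the arm can. A call with a gripper value outside its range is refused whole. The fingers move at their own pace and stop on an object; the grip force is fixed at half the most. Time passes only in rows, so rows that do not move let the fingers close. It gives the time, the measured TCP pose, the force, the opening and the grip force at its end, in the units of the state.
- ctrl.get_obs(): the state, without advancing time (a new reading comes with each control period).
- vision.snapshot(name): name is "side" or "top" or "wrist"; returns (picture, depth): 384x512x3 uint8, red, green, blue; 384x512 float32, m along the optical axis (not along the pixel's ray), 0 where there is no reading.
- vision.camera_model(name): a dict with "vertical_fov" (degrees; the focal length in pixels is half the picture's height over the tangent of half this angle, whatever the lens; pixels are square), "cx", "cy" (the principal point, pixels), "cam_to_world" (4x4, takes a point from camera to world coordinates). Camera axes: x right, y down, z forward; pixel columns grow to the right and rows downward; lengths in m; the calibration is good to about 2 mm. A picture is of the moment at which its call begins: read the wrist's pose just before it. camera_model takes no time and is no camera call; for the wrist camera it gives the pose at the moment of the call.
- ctrl.close_job(): hands the job in; it is judged then, once.
The state is a dict: "clock": time; "joint_pos": joint angles; "qvel": joint speeds; "tau": joint torques, N m; "tool_pos": TCP position; "orientation": TCP orientation; "force": force on the tool from outside, world axes, zero at the start; "moment": the same for the moment, N m; "opening": finger opening in m; "gripper_force": force on a finger pad.
Only numpy, scipy, OpenCV 4.12 (cv2) and the standard library are available. Lean on these libraries where they do the work, as an engineer would, in place of code of your own. Each camera call takes 0.05 s, during which the arm holds its last target. There are 200 camera calls.

## Working session

There is one attempt and no reset: what is moved stays moved. The work goes in short steps, Python scripts to look and compute and a tool call to move; the robot and the scene stay as the last step left them, time stands still between calls to the robot, and variables do not carry over. Pictures are saved under pics/ and viewed, at most 13 in all, crops included, and the job is handed in when it is done.

Besides the shell and the picture viewer there is one more tool, called in YAML: its name, and indented under it one key for each argument. move_arm: Moves the arm, as the interface text tells. Its arguments: {"type":"object","properties":{"moves":{"type":"array"}},"required":["moves"]}

```bash
mkdir -p pics
cat > h.py <<'E'
import numpy as np, cv2
from plant import ctrl, vision
def snap(n):
    m=vision.camera_model(n); p,d=vision.snapshot(n); return p,d,m
def cloud(d,m):
    h,w=d.shape; f=h/2/np.tan(np.radians(m["vertical_fov"])/2)
    v,u=np.mgrid[:h,:w]; P=np.stack([(u-m["cx"])*d/f,(v-m["cy"])*d/f,d],-1)
    T=np.array(m["cam_to_world"]); return P@T[:3,:3].T+T[:3,3]
def proj(X,m,h=384):
    f=h/2/np.tan(np.radians(m["vertical_fov"])/2); T=np.array(m["cam_to_world"]); c=(np.asarray(X)-T[:3,3])@T[:3,:3]
    return c[...,0]/c[...,2]*f+m["cx"],c[...,1]/c[...,2]*f+m["cy"]
def save(n,p): cv2.imwrite(f"pics/{n}.png",cv2.cvtColor(p,cv2.COLOR_RGB2BGR))
E
python3 - <<'E'
from h import *
o=ctrl.get_obs(); print(o)
ims=[]
for n in ["top","side"]:
    p,d,m=snap(n); np.savez(f"{n}0.npz",p=p,d=d); print(n,m); 
    save(n+"0",cv2.resize(p,(800,600)))
E
```

```text
{'clock': 0.0, 'joint_pos': array([-5.68900222e+01,  2.05894402e+01,  6.32860105e-01, -2.01744742e-02,
       -7.01344932e+01, -1.65077411e+01]), 'qvel': array([-0.04811769, -0.10487624,  0.01277569, -0.02393368,  0.07557945,
       -0.00574144]), 'tau': array([ 3.62684923e-04, -5.82724857e+01,  2.93056870e+01,  6.99741483e+00,
        6.79255289e-03, -1.20662326e-04]), 'tool_pos': array([ 0.19271281, -0.64640667,  0.23363807]), 'orientation': array([ 1.79907291e+02, -7.69692348e-03, -1.63404628e+02]), 'force': array([-0.60963899,  0.03445048,  0.23538021]), 'moment': array([ 0.0039408 ,  0.00469435, -0.04638128]), 'gripper_force': 0.0, 'opening': 0.08789235930481434}
top {'vertical_fov': 55.433704401826354, 'cx': 255.4296523438006, 'cy': 191.86398665480016, 'cam_to_world': array([[-0.00428197, -0.99242309,  0.12279278,  0.38047638],
       [-0.99998345,  0.00377759, -0.00434009, -0.19199138],
       [ 0.00384334, -0.12280933, -0.99242284,  0.93418705],
       [ 0.        ,  0.        ,  0.        ,  1.        ]])}
side {'vertical_fov': 47.18533651926784, 'cx': 254.9757908980915, 'cy': 187.10564460524034, 'cam_to_world': array([[ 0.98082383,  0.08499411, -0.17538707,  0.67114859],
       [ 0.19421196, -0.50158747,  0.84302534, -1.10235884],
       [-0.01631977, -0.8609216 , -0.50847582,  0.63781247],
       [ 0.        ,  0.        ,  0.        ,  1.        ]])}
```

View pics/top0.png

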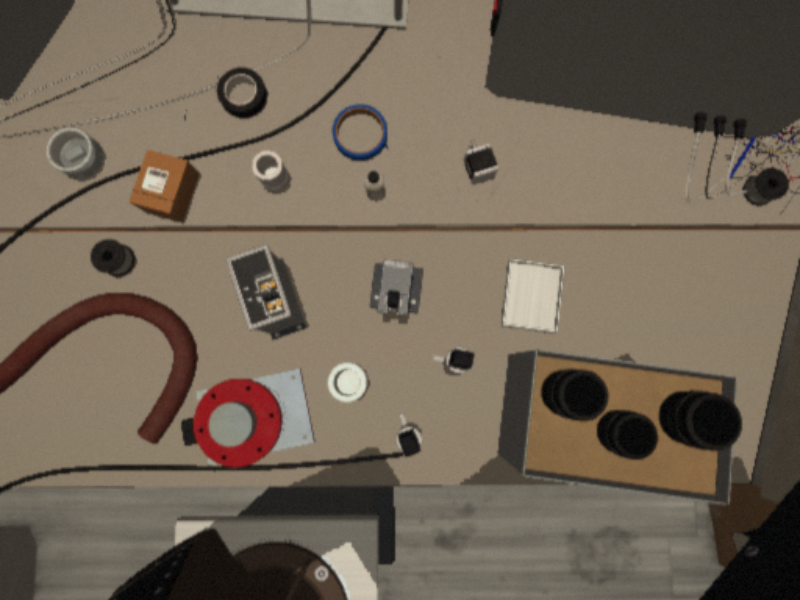

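View pics/side0.png

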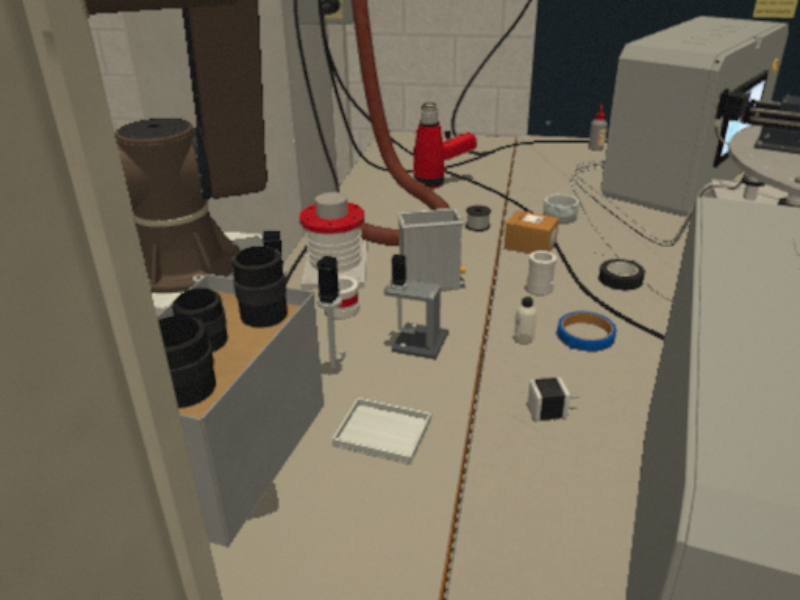

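Top view (800x600 px): tank (265,290), stand with a rod hanging (396,290), tray (533,296). Rod-handle candidates are (394,300) in the stand, (460,360) and (409,440) freestanding. By the description it should be the hanging one, so I'll check its size in a close crop.

Run:
```python
from h import *
z=np.load("top0.npz"); p,d=z["p"],z["d"]; m=vision.camera_model("top"); P=cloud(d,m)
hsv=cv2.cvtColor(p,cv2.COLOR_RGB2HSV)
# black handles
for nm,(u,v) in dict(stand=(394,300),r2=(460,360),r3=(409,440)).items():
    u,v=int(u*.64),int(v*.64); s=np.s_[v-14:v+14,u-14:u+14]
    Q=P[s].reshape(-1,3); V=hsv[s][...,2].reshape(-1); zt=np.percentile(Q[V<60][:,2],90)
    k=(V<60)&(abs(Q[:,2]-zt)<.006); q=Q[k]
    r=cv2.minAreaRect((q[:,:2]*1000).astype(np.float32)); print(nm,zt,k.sum(),q.mean(0),r)
def rect(nm,u0,v0,u1,v1,z0,z1):
    s=np.s_[int(v0*.64):int(v1*.64),int(u0*.64):int(u1*.64)]; Q=P[s].reshape(-1,3); k=(Q[:,2]>z0)&(Q[:,2]<z1); q=Q[k]
    r=cv2.minAreaRect((q[:,:2]*1000).astype(np.float32)); print(nm,k.sum(),q.mean(0),r)
rect("tank",215,235,320,345,.122,.15)
rect("fork",360,250,430,325,.09,.107)
rect("tray",490,250,575,340,.008,.03)
Q=P[int(235*.64):int(345*.64),int(215*.64):int(320*.64)].reshape(-1,3)
H,W=p.shape[:2]
a=cv2.resize(p[145:225,135:285],(800,427),interpolation=cv2.INTER_CUBIC); save("c1",a)
p2=np.load("side0.npz")["p"]; b=cv2.resize(p2[120:240,160:310],(750,600),interpolation=cv2.INTER_CUBIC); save("c2",b)
```

```text
stand 0.15494340526527386 60 [ 0.48086648 -0.18670882  0.15374875] ((481.15716552734375, -186.9521942138672), (15.121323585510254, 17.559534072875977), 89.97908020019531)
r2 0.19038235029792444 125 [ 0.39586999 -0.27631731  0.18852397] ((395.98968505859375, -276.455322265625), (25.92230224609375, 19.63311195373535), 77.27366638183594)
r3 0.19022073484928764 143 [ 0.288095   -0.206991    0.18853812] ((287.9821472167969, -207.01856994628906), (26.772127151489258, 20.903291702270508), 18.41860008239746)
tank 542 [0.50125507 0.00650113 0.13465541] ((500.607421875, 4.801532745361328), (111.09645080566406, 64.41029357910156), 19.595712661743164)
fork 554 [ 0.50681706 -0.18972876  0.1014877 ] ((503.7044372558594, -189.04800415039062), (44.01887512207031, 80.207763671875), 82.99706268310547)
tray 272 [ 0.50297541 -0.41398516  0.01360429] ((502.5462341308594, -413.5228576660156), (90.78446960449219, 110.21080017089844), 81.88784790039062)
```

View pics/c1.png

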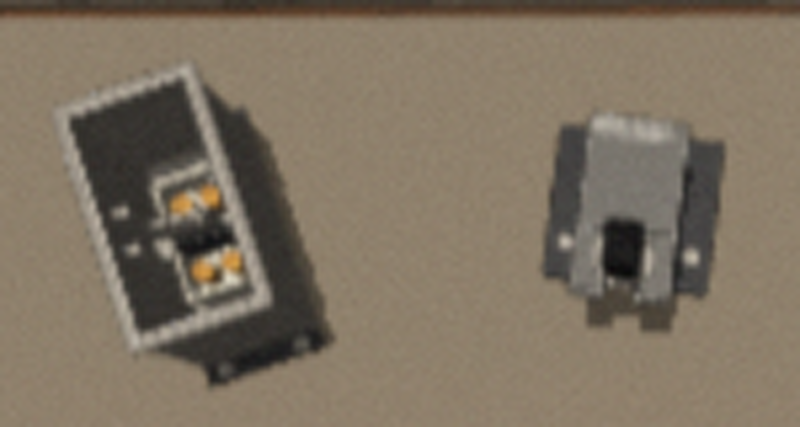

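View pics/c2.png

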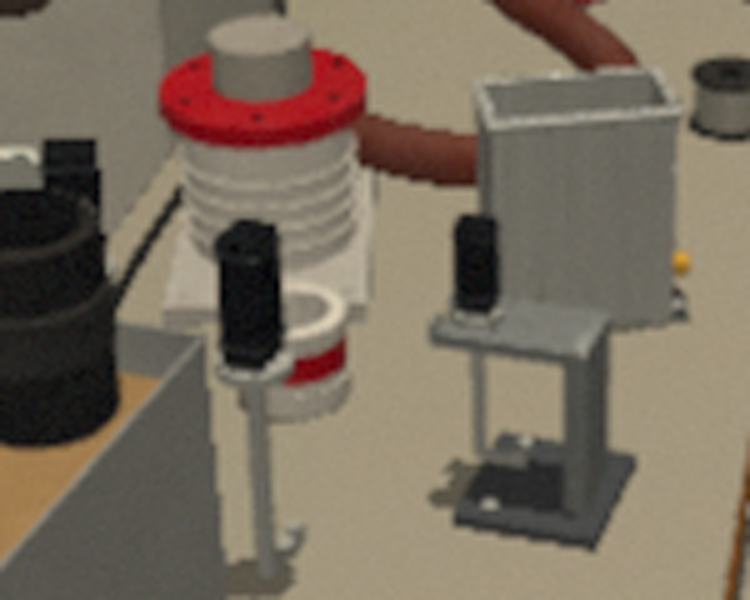

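Crops: the hanging rod (handle at c1 (623,248)) is the smallest: 17.6x15 mm seen, against 26x20 mm for the two freestanding ones. The carrier with its brass dots is visible in the tank at c1 (205,235), with the strap across its middle.

Run:
```python
from h import *
z=np.load("top0.npz"); p,d=z["p"],z["d"]; m=vision.camera_model("top"); P=cloud(d,m)
def mx(x0,x1,y0,y1):
    k=(P[...,0]>x0)&(P[...,0]<x1)&(P[...,1]>y0)&(P[...,1]<y1)&(d>0); return P[k][:,2].max()
for y in np.arange(-.75,.1,.05): print(round(y,2),[round(mx(x,x+.05,y,y+.05),3) for x in np.arange(.15,.65,.05)])
# inside tank in tank frame
c=np.array([.5006,.0048]);a=np.radians(19.6);ex=np.array([np.cos(a),np.sin(a)]);ey=np.array([-ex[1],ex[0]])
q=(P[...,:2]-c);X=q@ex;Y=q@ey
k=(abs(X)<.046)&(abs(Y)<.024)&(d>0)&(P[...,2]>.06)
for t in sorted(zip(X[k]*1e3,Y[k]*1e3,P[...,2][k]*1e3),key=lambda t:-t[2])[::2]: print(np.round(t,0).astype(int).tolist(),end=" ")
w=vision.camera_model("wrist"); o=ctrl.get_obs()
from scipy.spatial.transform import Rotation as R
Rt=R.from_euler("xyz",o["orientation"],degrees=True).as_matrix(); T=w["cam_to_world"]
print(w["vertical_fov"],Rt.T@(T[:3,3]-o["tool_pos"]),Rt.T@T[:3,:3])
```

```text
Traceback (most recent call last):
ValueError: zero-size array to reduction operation maximum which has no identity
```

Run:
```python
from h import *
z=np.load("top0.npz"); p,d=z["p"],z["d"]; m=vision.camera_model("top"); P=cloud(d,m)
def mx(x0,x1,y0,y1):
    k=(P[...,0]>x0)&(P[...,0]<x1)&(P[...,1]>y0)&(P[...,1]<y1)&(d>0); return P[k][:,2].max() if k.any() else -1
for y in np.arange(-.75,.1,.05): print(round(y,2),[round(float(mx(x,x+.05,y,y+.05)),3) for x in np.arange(.15,.65,.05)])
c=np.array([.5006,.0048]);a=np.radians(19.6);ex=np.array([np.cos(a),np.sin(a)]);ey=np.array([-ex[1],ex[0]])
q=(P[...,:2]-c);X=q@ex;Y=q@ey
k=(abs(X)<.046)&(abs(Y)<.024)&(d>0)&(P[...,2]>.06)
for t in sorted(zip(X[k]*1e3,Y[k]*1e3,P[...,2][k]*1e3),key=lambda t:-t[2])[::2]: print(np.round(t,0).astype(int).tolist(),end=" ")
w=vision.camera_model("wrist"); o=ctrl.get_obs()
from scipy.spatial.transform import Rotation as R
Rt=R.from_euler("xyz",o["orientation"],degrees=True).as_matrix(); T=w["cam_to_world"]
print(w["vertical_fov"],Rt.T@(T[:3,3]-o["tool_pos"]),Rt.T@T[:3,:3])
```

```text
-0.75 [-1.0, 0.009, 0.005, 0.004, 0.006, 0.007, 0.006, 0.006, 0.006, 0.01]
-0.7 [-1.0, -1.0, -1.0, -1.0, 0.005, 0.005, 0.007, 0.007, 0.006, 0.009]
-0.65 [0.228, 0.193, 0.193, 0.245, 0.193, 0.006, 0.006, 0.006, 0.007, 0.009]
-0.6 [0.303, 0.321, 0.252, 0.254, 0.248, 0.007, 0.006, 0.006, 0.006, 0.009]
-0.55 [0.318, 0.326, 0.248, 0.253, 0.225, 0.009, 0.007, 0.006, 0.007, 0.01]
-0.5 [-1.0, 0.194, 0.24, 0.24, 0.193, 0.006, 0.017, 0.018, 0.016, 0.009]
-0.45 [-1.0, 0.193, 0.175, 0.264, 0.264, 0.192, 0.018, 0.009, 0.017, 0.008]
-0.4 [-1.0, 0.193, 0.697, 0.68, 0.263, 0.192, 0.02, 0.02, 0.018, 0.009]
-0.35 [-1.0, 0.006, 0.698, 0.005, 0.006, 0.005, 0.006, 0.006, 0.006, 0.009]
-0.3 [-1.0, 0.006, 0.006, 0.007, 0.192, 0.192, 0.006, 0.006, 0.006, 0.011]
-0.25 [-1.0, 0.006, 0.192, 0.189, 0.006, 0.012, 0.106, 0.104, 0.006, 0.009]
-0.2 [0.0, 0.014, 0.191, 0.125, 0.006, 0.006, 0.157, 0.105, 0.01, 0.01]
-0.15 [-0.0, 0.015, 0.007, 0.057, 0.057, 0.006, 0.012, 0.008, 0.005, 0.008]
-0.1 [0.448, 0.585, 0.654, 0.056, 0.057, 0.006, 0.006, 0.007, 0.006, 0.01]
-0.05 [0.409, 0.581, 0.12, 0.121, 0.12, 0.14, 0.139, 
[... 498 characters left out ...]
96] [6, 22, 93] [-1, -13, 90] [-11, 22, 89] [6, 21, 89] [0, 2, 88] [-1, 5, 86] [-2, -10, 86] [1, 4, 86] [-1, 0, 86] [-1, 7, 86] [-2, -4, 84] [-2, -11, 82] [-9, 18, 81] [-11, 19, 80] [7, 19, 79] [-2, -13, 78] [10, 18, 78] [-11, 23, 75] [-2, -7, 74] [-2, -9, 74] [-2, -2, 72] [7, 21, 71] [-11, 22, 70] [-2, 12, 69] [-2, 4, 69] [-2, 10, 66] [-4, 3, 65] [-5, -14, 65] [-5, 9, 64] [-3, -2, 64] [4, -12, 64] [-3, 13, 64] [-4, 1, 63] [-2, 1, 63] [-2, 8, 62] [-4, -6, 62] [-11, 19, 61] [-5, 5, 60] 61.330435506112714 [ 0.07194107  0.00078946 -0.15030094] [[-7.72408326e-04 -9.63840673e-01 -2.66478068e-01]
 [ 9.99999125e-01 -1.03078036e-03  8.29713251e-04]
 [-1.07439174e-03 -2.66477193e-01  9.63840625e-01]]
```

move_arm:
  moves: [8.7,0,0,-5,0,0,0.137,8.7,0,0,-5,0,0,0.137,8.7,0,0,0,0,0,0.138,8.7,-1.8,4.1,0,0,0,0,8.7,-1.8,4.1,0,0,0,0,8.7,-1.8,4.1,0,0,0,0,8.7,-1.8,4.1,0,0,0,0,8.7,-1.8,4.1,0,0,0,0]

```text
clock: 0.9
tool_pos: [0.3076, -0.4526, 0.3342]
orientation: [180.0, -0.0, 173.0]
force: [1.2, -0.1, -0.7]
opening: 0.087
gripper_force: 0.0
```

move_arm:
  moves: [8.7,-1.8,4.1,0,0,0,0,8.7,-1.8,4.1,0,0,0,0,8.7,-1.8,4.1,0,0,0,0,8.7,-1.8,4.1,0,0,0,0,8.7,-1.8,4.1,0,0,0,0,8.7,-1.8,4.1,0,0,0,0,8.7,-1.8,4.1,0,0,0,0,8.7,0,0,0,0,0,0]

```text
clock: 1.7
tool_pos: [0.4691, -0.1811, 0.334]
orientation: [180.0, -0.0, 173.2]
force: [-0.8, -0.5, -1.2]
opening: 0.0874
gripper_force: 0.0
```

```bash
cat >> h.py <<'E'
def delta(target,yaw):
    o=ctrl.get_obs(); t=o["tool_pos"]; y0=o["orientation"][2]
    a=np.radians(yaw); dd=np.array(target)-t; c,s=np.cos(a),np.sin(a)
    print("pose",t.round(4),o["orientation"].round(2),"shift in tool axes at yaw",yaw,"cm",np.round(100*np.array([c*dd[0]+s*dd[1],s*dd[0]-c*dd[1],-dd[2]]),2),"rotz",round(np.radians(-((yaw-y0+180)%360-180)),4),"F",o["force"].round(2),"clk",o["clock"])
E
python3 - <<'E'
from h import *
p,d,m=snap("wrist"); np.savez("w0.npz",p=p,d=d,T=m["cam_to_world"]); P=cloud(d,m); V=p.max(2)
k=(V<70)&(P[...,2]>.14)&(P[...,2]<.17)&(abs(P[...,0]-.481)<.03)&(abs(P[...,1]+.187)<.03); q=P[k]
print(k.sum(),q.mean(0),cv2.minAreaRect((q[:,:2]*1000).astype(np.float32)))
k=(P[...,2]>.094)&(P[...,2]<.106)&(abs(P[...,0]-.5)<.06)&(abs(P[...,1]+.19)<.06); q=P[k]
print(k.sum(),q[:,2].mean(),cv2.minAreaRect((q[:,:2]*1000).astype(np.float32)))
delta([.481,-.187,.25],173); save("w0",cv2.resize(p,(800,600)))
E
```

```text
274 [ 0.47876672 -0.1847735   0.15198465] ((479.6304016113281, -185.4210205078125), (14.930999755859375, 19.343782424926758), 82.9989242553711)
1810 0.10025747712026911 ((502.0216369628906, -187.88833618164062), (44.01591873168945, 80.30782318115234), 82.8855972290039)
pose [ 0.4681 -0.1827  0.3341] [ 1.7999e+02 -5.0000e-02  1.7323e+02] shift in tool axes at yaw 173 cm [-1.33 -0.27  8.41] rotz 0.004 F [-0.31 -1.   -0.06] clk 1.75
```

View pics/w0.png

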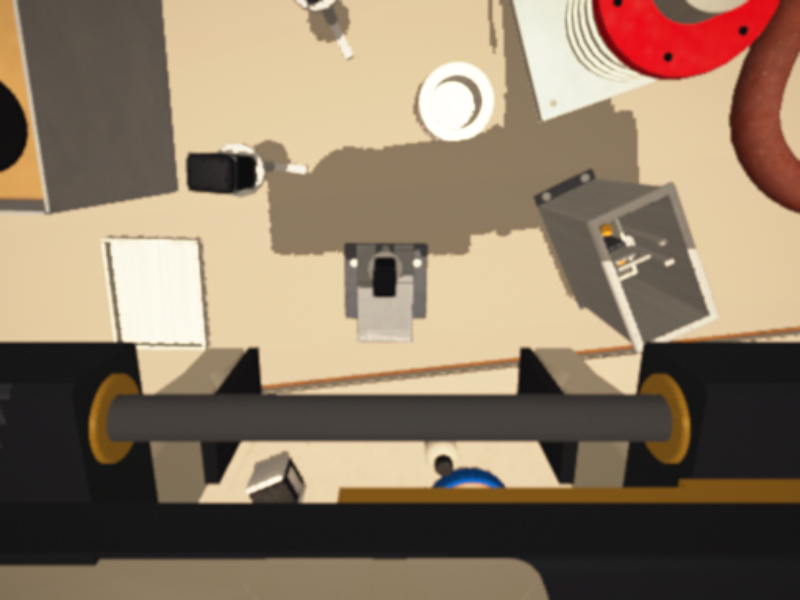

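Wrist view: rod handle at (384,277) in the fork, measured at (0.480, -0.186) with nose yaw -7°. Nothing is near the fingers.

move_arm:
  moves: [8.7,-1.2,-0.2,3,0,0,0.004,8.7,0,0,4,0,0,0,8.7,0,0,4,0,0,0,8.7,0,0,2,0,0,0,8.7,0,0,0,0,0,0,8.7,0,0,0,0,0,0]

```text
clock: 2.35
tool_pos: [0.4789, -0.1891, 0.2052]
orientation: [-180.0, -0.0, 172.7]
force: [0.8, -0.4, 0.7]
opening: 0.087
gripper_force: 0.0
```

Run:
```python
from h import *
delta([.480,-.186,.118],173)
```

```text
pose [ 0.4789 -0.1891  0.2052] [-1.7997e+02 -1.0000e-02  1.7274e+02] shift in tool axes at yaw 173 cm [-0.07  0.32  8.72] rotz -0.0046 F [ 0.85 -0.36  0.71] clk 2.35
```

move_arm:
  moves: [8.7,-0.1,0.3,3,0,0,-0.004,8.7,0,0,3,0,0,0,8.7,0,0,1.5,0,0,0,8.7,0,0,1.2,0,0,0,8.7,0,0,0,0,0,0,8.7,0,0,0,0,0,0]

```text
clock: 2.95
tool_pos: [0.4812, -0.1857, 0.1188]
orientation: [-180.0, 0.1, 173.0]
force: [1.2, 0.9, -0.2]
opening: 0.0869
gripper_force: 0.0
```

Run:
```python
from h import *
delta([.480,-.186,.118],173)
```

```text
pose [ 0.4812 -0.1857  0.1188] [-1.7999e+02  1.0000e-01  1.7301e+02] shift in tool axes at yaw 173 cm [ 0.11 -0.05  0.08] rotz 0.0001 F [ 1.21  0.9  -0.21] clk 2.95
```

Aligned. Closing on the handle.

move_arm:
  moves: [4,0.1,0,0,0,0,0,2.5,0,0,0,0,0,0,1,0,0,0,0,0,0,0.5,0,0,0,0,0,0,0.5,0,0,0,0,0,0,0.5,0,0,0,0,0,0,0.5,0,0,0,0,0,0,0.5,0,0,0,0,0,0]

```text
clock: 3.75
tool_pos: [0.4793, -0.1853, 0.1175]
orientation: [180.0, -0.0, 173.0]
force: [0.1, -0.0, 0.3]
opening: 0.0286
gripper_force: 0.0
```

move_arm:
  moves: [0.5,0,0,0,0,0,0,0.5,0,0,0,0,0,0,0.5,0,0,0,0,0,0,0.5,0,0,0,0,0,0,0.5,0,0,0,0,0,0,0.5,0,0,0,0,0,0]

```text
clock: 4.35
tool_pos: [0.4793, -0.1853, 0.1175]
orientation: [180.0, -0.0, 173.0]
force: [-0.6, -0.5, 0.1]
opening: 0.0157
gripper_force: 30.0
```

move_arm:
  moves: [0.5,0,0,-0.6,0,0,0,0.5,0,0,-1.2,0,0,0,0.5,0,0,-1.2,0,0,0,0.5,1.4,0,0,0,0,0,0.5,1.4,0,0,0,0,0,0.5,1.4,0,0,0,0,0,0.5,0.3,0,0,0,0,0,0.5,0,0,0,0,0,0]

```text
clock: 5.15
tool_pos: [0.4338, -0.1798, 0.1477]
orientation: [180.0, 0.0, 173.0]
force: [1.2, 0.0, -0.6]
opening: 0.0158
gripper_force: 30.0
```

move_arm:
  moves: [0.5,0,0,-4,0,0,0,0.5,0,0,-4,0,0,0,0.5,0,0,-4,0,0,0,0.5,0,0,-3.2,0,0,-0.116,0.5,0,0,0,0,0,-0.116,0.5,0,0,0,0,0,-0.116,0.5,0,0,0,0,0,-0.116,0.5,-2.2,3,0,0,0,0]

```text
clock: 5.95
tool_pos: [0.445, -0.1458, 0.2995]
orientation: [-180.0, -0.0, -160.3]
force: [0.8, 0.5, -1.0]
opening: 0.0164
gripper_force: 30.0
```

move_arm:
  moves: [0.5,-2.2,3,0,0,0,0,0.5,-2.2,3,0,0,0,0,0.5,-2.2,3,0,0,0,0,0.5,-2.2,3,0,0,0,0,0.5,0,0,0,0,0,0,0.5,0,0,0,0,0,0,0.5,0,0,0,0,0,0]

```text
clock: 6.65
tool_pos: [0.4879, -0.002, 0.2994]
orientation: [-180.0, -0.0, -160.4]
force: [-0.5, 0.1, -0.3]
opening: 0.016
gripper_force: 30.0
```

```bash
cat > t.py <<'E'
from h import *
def ana(P,d,tag):
    q3=P.reshape(-1,3)
    k=(q3[:,2]>.131)&(q3[:,2]<.140)&(abs(q3[:,0]-.5)<.075)&(abs(q3[:,1]-.005)<.06)
    r=cv2.minAreaRect((q3[k][:,:2]*1000).astype(np.float32)); print(tag,"rim",k.sum(),q3[k][:,2].mean(),r)
    c=np.array([.5006,.0048]);a=np.radians(19.6);ex=np.array([np.cos(a),np.sin(a)]);ey=np.array([-ex[1],ex[0]])
    X=(q3[:,:2]-c)@ex;Y=(q3[:,:2]-c)@ey
    k=(abs(X)<.008)&(abs(Y)<.016)&(q3[:,2]>.09)&(q3[:,2]<.125)
    if k.sum(): print("strap",k.sum(),np.median(X[k])*1e3,np.percentile(Y[k]*1e3,[2,50,98]),np.percentile(q3[k][:,2],[10,50,95,100]))
E
python3 - <<'E'
from t import *
delta([.489,.0005,.30],-160.4)
p,d,m=snap("wrist"); P=cloud(d,m); ana(P,d,"w"); save("w1",cv2.resize(p,(800,600)))
p,d,m=snap("top"); P=cloud(d,m); ana(P,d,"t")
E
```

```text
pose [ 0.4879 -0.002   0.2994] [-1.7999e+02 -3.0000e-02 -1.6042e+02] shift in tool axes at yaw -160.4 cm [-0.19  0.2  -0.06] rotz -0.0004 F [-0.53  0.09 -0.27] clk 6.65
w rim 1686 0.1345815243198055 ((492.0958251953125, 3.312358856201172), (95.01351165771484, 63.96733093261719), 19.43819236755371)
strap 82 -1.9417251967367446 [-10.85650999   1.89802218  13.56601559] [0.09613883 0.10266933 0.10391596 0.1049696 ]
t rim 258 0.1356614838845856 ((486.3381652832031, -0.5086936950683594), (80.04365539550781, 63.91946792602539), 19.44112205505371)
strap 23 -1.31758145027112 [-12.94578548   0.37111585  11.84577272] [0.09862838 0.10296953 0.10629616 0.10689405]
```

View pics/w1.png

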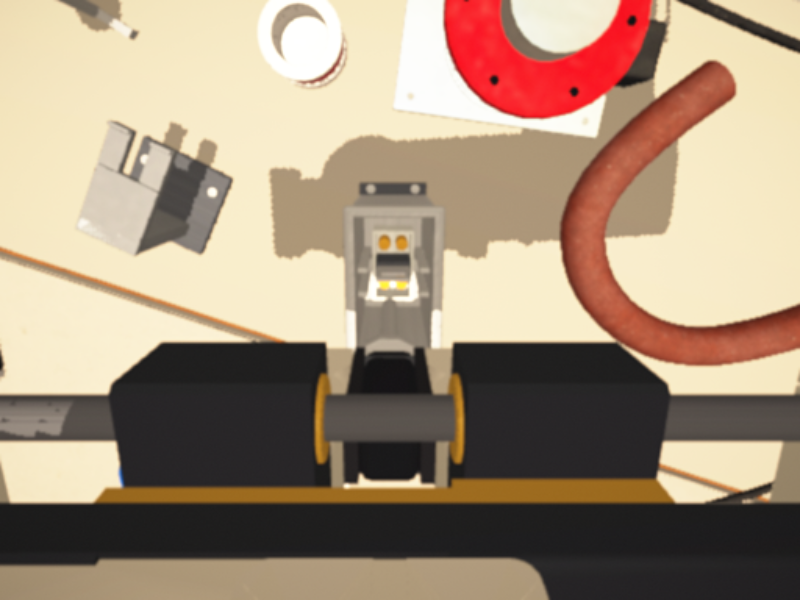

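Wrist view: the strap at (393,265) is square to the hook, tank yaw 19.4°, strap top about 104 mm by depth. I'll align over it, then feel for it.

move_arm:
  moves: [0.5,-0.2,0.3,1,0,0,0.002,0.5,0,0,2,0,0,0,0.5,0,0,2,0,0,0,0.5,0,0,0,0,0,0,0.5,0,0,0,0,0,0]

```text
clock: 7.25
tool_pos: [0.4888, 0.0014, 0.2496]
orientation: [-180.0, -0.0, -160.6]
force: [-0.1, -0.7, -1.1]
opening: 0.0156
gripper_force: 30.0
```

Run:
```python
from h import *
delta([.4888,.0012,.2120],-160.5)
```

```text
pose [0.4888 0.0014 0.2496] [-1.7997e+02 -4.0000e-02 -1.6056e+02] shift in tool axes at yaw -160.5 cm [ 0.01 -0.02  3.76] rotz -0.001 F [-0.08 -0.68 -1.14] clk 7.25
```

move_arm:
  moves: [0.5,0,0,1.2,0,0,0,0.5,0,0,1.2,0,0,0,0.5,0,0,1,0,0,0,0.5,0,0,0.3,0,0,0,0.5,0,0,0,0,0,0,0.5,0,0,0,0,0,0]

```text
clock: 7.85
tool_pos: [0.4891, 0.0019, 0.2128]
orientation: [-180.0, 0.0, -160.5]
force: [0.1, -0.4, -1.2]
opening: 0.0156
gripper_force: 30.0
```

move_arm:
  moves: [0.5,0,0,0.1,0,0,0,0.5,0,0,0.1,0,0,0,0.5,0,0,0.1,0,0,0,0.5,0,0,0.1,0,0,0,0.5,0,0,0,0,0,0]

```text
clock: 8.35
tool_pos: [0.4888, 0.0018, 0.2085]
orientation: [180.0, -0.0, -160.5]
force: [0.3, -0.7, -1.2]
opening: 0.0161
gripper_force: 30.0
```

Free so far, so I'll go on in small steps.

move_arm:
  moves: [0.5,0,0,0.05,0,0,0,0.5,0,0,0.05,0,0,0,0.5,0,0,0,0,0,0]

```text
clock: 8.65
tool_pos: [0.4888, 0.0019, 0.2075]
orientation: [180.0, -0.0, -160.5]
force: [0.1, 0.7, -1.5]
opening: 0.016
gripper_force: 30.0
```

move_arm:
  moves: [0.5,0,0,0.05,0,0,0,0.5,0,0,0.05,0,0,0,0.5,0,0,0,0,0,0]

```text
clock: 8.95
tool_pos: [0.4888, 0.0019, 0.2065]
orientation: [180.0, -0.0, -160.5]
force: [0.2, 0.8, -1.5]
opening: 0.0156
gripper_force: 30.0
```

move_arm:
  moves: [0.5,0,0,0.05,0,0,0,0.5,0,0,0,0,0,0]

```text
clock: 9.15
tool_pos: [0.4888, 0.0019, 0.206]
orientation: [180.0, -0.0, -160.5]
force: [0.1, -0.6, -1.0]
opening: 0.0156
gripper_force: 30.0
```

move_arm:
  moves: [0.5,0,0,0.05,0,0,0,0.5,0,0,0,0,0,0]

```text
clock: 9.35
tool_pos: [0.4888, 0.0019, 0.2055]
orientation: [180.0, -0.0, -160.5]
force: [-1.2, 0.6, -0.5]
opening: 0.0157
gripper_force: 30.0
```

move_arm:
  moves: [0.5,0,0,0.04,0,0,0,0.5,0,0,0,0,0,0]

```text
clock: 9.55
tool_pos: [0.4888, 0.0019, 0.2051]
orientation: [180.0, -0.0, -160.5]
force: [0.1, 0.4, -0.8]
opening: 0.0157
gripper_force: 30.0
```

move_arm:
  moves: [0.5,0,0,0.04,0,0,0,0.5,0,0,0,0,0,0]

```text
clock: 9.75
tool_pos: [0.4888, 0.0018, 0.2047]
orientation: [180.0, -0.0, -160.5]
force: [-1.0, -0.3, -2.0]
opening: 0.0156
gripper_force: 30.0
```

move_arm:
  moves: [0.5,0,0,0.04,0,0,0,0.5,0,0,0,0,0,0]

```text
clock: 9.95
tool_pos: [0.4888, 0.0019, 0.2043]
orientation: [180.0, -0.0, -160.5]
force: [-0.4, 0.1, -1.8]
opening: 0.0158
gripper_force: 30.0
```

move_arm:
  moves: [0.5,0,0,0.04,0,0,0,0.5,0,0,0,0,0,0]

```text
clock: 10.15
tool_pos: [0.489, 0.0019, 0.2041]
orientation: [-180.0, 0.0, -160.5]
force: [0.6, -0.0, -1.8]
opening: 0.0162
gripper_force: 30.0
```

move_arm:
  moves: [0.5,0,0,0.03,0,0,0,0.5,0,0,0,0,0,0]

```text
clock: 10.35
tool_pos: [0.4892, 0.0019, 0.204]
orientation: [-180.0, 0.0, -160.5]
force: [0.1, 0.5, 2.4]
opening: 0.0158
gripper_force: 30.0
```

move_arm:
  moves: [0.5,0,0,0.03,0,0,0,0.5,0,0,0,0,0,0]

```text
clock: 10.55
tool_pos: [0.4893, 0.002, 0.2039]
orientation: [-180.0, 0.1, -160.5]
force: [-0.4, -0.6, 4.8]
opening: 0.0158
gripper_force: 30.0
```

Contact at TCP z 0.2041 with about 5 N, so the strap top is at 103 mm. Now up, back 20 mm, and down to window height.

move_arm:
  moves: [0.5,0,0,-0.2,0,0,0,0.5,0,0,-0.3,0,0,0,0.5,1,0,0,0,0,0,0.5,1,0,0,0,0,0,0.5,0,0,0,0,0,0,0.5,0,0,0,0,0,0]

```text
clock: 11.15
tool_pos: [0.4697, -0.0049, 0.2086]
orientation: [180.0, 0.0, -160.5]
force: [0.3, -0.6, -2.0]
opening: 0.0154
gripper_force: 30.0
```

Run:
```python
from h import *
delta([.4890-.02*.9425,.0016-.02*.334,.1881],-160.55)
```

```text
pose [ 0.4697 -0.0049  0.2086] [ 1.8000e+02  3.0000e-02 -1.6053e+02] shift in tool axes at yaw -160.55 cm [-0.04 -0.03  2.05] rotz 0.0003 F [ 0.33 -0.63 -2.04] clk 11.15
```

move_arm:
  moves: [0.5,0,0,0.4,0,0,0,0.5,0,0,0.4,0,0,0,0.5,0,0,0,0,0,0]

```text
clock: 11.45
tool_pos: [0.4696, -0.0049, 0.1995]
orientation: [180.0, -0.1, -160.5]
force: [0.5, -0.4, -0.6]
opening: 0.0156
gripper_force: 30.0
```

move_arm:
  moves: [0.5,0,0,0.4,0,0,0,0.5,0,0,0.4,0,0,0,0.5,0,0,0.4,0,0,0,0.5,0,0,0,0,0,0,0.5,0,0,0.05,0,0,0]

```text
clock: 11.95
tool_pos: [0.47, -0.0048, 0.1878]
orientation: [-180.0, -0.0, -160.5]
force: [0.1, 0.1, -1.3]
opening: 0.0162
gripper_force: 30.0
```

move_arm:
  moves: [0.5,-0.25,0,0,0,0,0,0.5,-0.25,0,0,0,0,0,0.5,0,0,0,0,0,0]

```text
clock: 12.25
tool_pos: [0.4752, -0.0029, 0.188]
orientation: [-180.0, 0.0, -160.5]
force: [0.4, -0.5, -1.9]
opening: 0.0157
gripper_force: 30.0
```

move_arm:
  moves: [0.5,-0.2,0,0,0,0,0,0.5,-0.2,0,0,0,0,0,0.5,0,0,0,0,0,0]

```text
clock: 12.55
tool_pos: [0.4788, -0.0017, 0.1879]
orientation: [-180.0, 0.0, -160.5]
force: [-0.6, 0.8, -0.7]
opening: 0.0161
gripper_force: 30.0
```

move_arm:
  moves: [0.5,-0.25,0,0,0,0,0,0.5,-0.25,0,0,0,0,0,0.5,0,0,0,0,0,0]

```text
clock: 12.85
tool_pos: [0.4835, -0.0, 0.1879]
orientation: [-180.0, 0.0, -160.5]
force: [-0.4, 0.5, -1.7]
opening: 0.016
gripper_force: 30.0
```

move_arm:
  moves: [0.5,-0.3,0,0,0,0,0,0.5,-0.3,0,0,0,0,0,0.5,0,0,0,0,0,0]

```text
clock: 13.15
tool_pos: [0.4893, 0.002, 0.1878]
orientation: [-180.0, 0.0, -160.5]
force: [-0.2, 0.7, -1.0]
opening: 0.0156
gripper_force: 30.0
```

move_arm:
  moves: [0.5,0,0,-0.15,0,0,0,0.5,0,0,-0.15,0,0,0,0.5,0,0,-0.15,0,0,0,0.5,0,0,-0.15,0,0,0,0.5,0,0,-0.15,0,0,0,0.5,0,0,-0.15,0,0,0,0.5,0,0,0,0,0,0]

```text
clock: 13.85
tool_pos: [0.4888, 0.0019, 0.1969]
orientation: [180.0, 0.0, -160.5]
force: [-0.4, -0.2, -3.2]
opening: 0.016
gripper_force: 30.0
```

Run:
```python
from t import *
delta([.489,.002,.3],-160.5)
p,d,m=snap("wrist"); P=cloud(d,m); ana(P,d,"w"); save("w2",cv2.resize(p[100:260,150:360],(788,600),interpolation=cv2.INTER_CUBIC))
```

```text
pose [0.4888 0.0019 0.1969] [ 180.      0.   -160.53] shift in tool axes at yaw -160.5 cm [ -0.02   0.   -10.31] rotz -0.0005 F [-0.39 -0.19 -3.25] clk 13.85
w rim 2447 0.13469049601880262 ((473.8128356933594, -3.202239990234375), (56.02518081665039, 63.91297912597656), 19.542625427246094)
strap 172 -2.391827460643311 [-11.1436894   -2.38076017  14.16066293] [0.09339898 0.10561766 0.10738182 0.10863894]
```

View pics/w2.png

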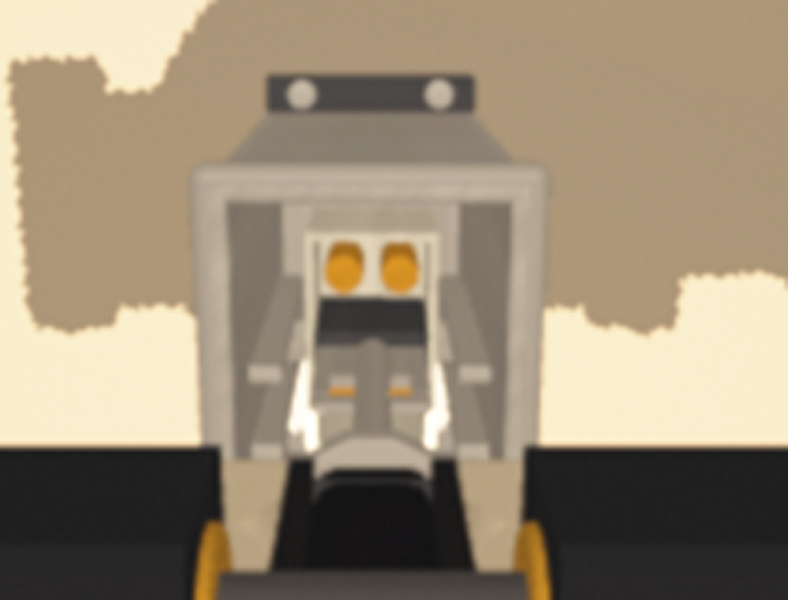

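View: the hook tip passes under the bar at (372,345), the carrier is up 4 mm and the wrist carries 2 N more. Lifting straight.

move_arm:
  moves: [0.5,0,0,-0.3,0,0,0,0.5,0,0,-0.5,0,0,0,0.5,0,0,-0.5,0,0,0,0.5,0,0,-0.5,0,0,0,0.5,0,0,-0.5,0,0,0,0.5,0,0,-0.5,0,0,0]

```text
clock: 14.5
tool_pos: [0.4889, 0.0019, 0.2254]
orientation: [-180.0, 0.0, -160.5]
force: [-0.7, -0.2, -2.7]
opening: 0.016
gripper_force: 30.0
```

move_arm:
  moves: [0.5,0,0,-0.6,0,0,0,0.5,0,0,-0.6,0,0,0,0.5,0,0,-0.6,0,0,0,0.5,0,0,-0.6,0,0,0,0.5,0,0,-0.6,0,0,0,0.5,0,0,-0.6,0,0,0,0.5,0,0,-0.6,0,0,0,0.5,0,0,-0.6,0,0,0]

```text
clock: 15.3
tool_pos: [0.4888, 0.0019, 0.2734]
orientation: [-180.0, -0.0, -160.5]
force: [0.2, -0.5, -4.4]
opening: 0.0161
gripper_force: 30.0
```

move_arm:
  moves: [0.5,0,0,-0.8,0,0,0,0.5,0,0,-0.8,0,0,0,0.5,0,0,-0.8,0,0,0,0.5,0,0,-0.8,0,0,0,0.5,0,0,-0.8,0,0,0,0.5,0,0,-0.8,0,0,0,0.5,0,0,-0.5,0,0,0,0.5,0,0,0,0,0,0]

```text
clock: 16.1
tool_pos: [0.4892, 0.0019, 0.3267]
orientation: [-180.0, 0.1, -160.5]
force: [0.2, -0.4, -3.8]
opening: 0.0162
gripper_force: 30.0
```

Run:
```python
from h import *
delta([.489,.002,.325],-160.5)
p,d,m=snap("side"); P=cloud(d,m); np.savez("s3.npz",p=p,d=d)
u,v=proj([.5,.005,.2],m); print(u,v)
u,v=int(u),int(v); save("s3",cv2.resize(p[max(0,v-90):v+60,u-75:u+75],(600,600),interpolation=cv2.INTER_CUBIC))
k=(abs(P[...,0]-.5)<.05)&(abs(P[...,1]-.005)<.04)&(P[...,2]>.137)&(P[...,2]<.3); q=P[k]; print(np.percentile(q[:,2],[0,2,5,50]),q.mean(0))
```

```text
pose [0.4892 0.0019 0.3267] [-1.8000e+02  7.0000e-02 -1.6053e+02] shift in tool axes at yaw -160.5 cm [0.01 0.01 0.17] rotz -0.0005 F [ 0.18 -0.36 -3.81] clk 16.1
275.1158748014743 115.55193805776905
[0.15255908 0.15426206 0.15632269 0.18198121] [ 0.49837848 -0.00475363  0.19430805]
```

View pics/s3.png

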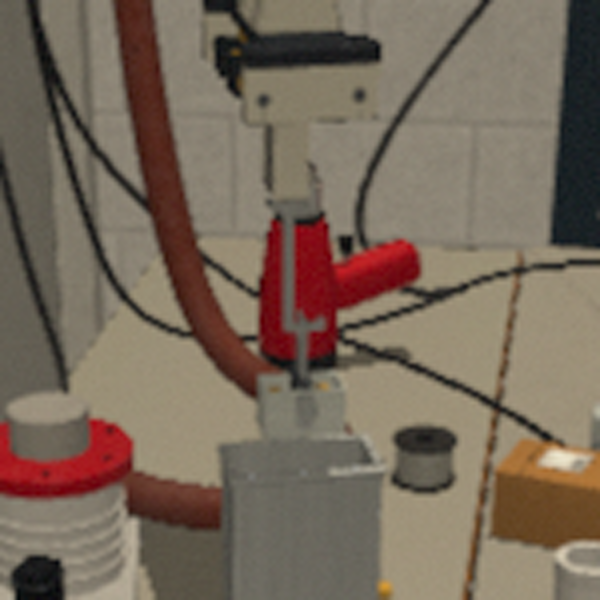

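The carrier hangs upright, clear of the rim. Now turn gently, then carry it to the tray.

move_arm:
  moves: [0.5,0,0,0,0,0,0.04,0.5,0,0,0,0,0,0.08,0.5,0,0,0,0,0,0.08,0.5,0,0,0,0,0,0.08,0.5,0,0,0,0,0,0.08,0.5,0,0,0,0,0,0.08,0.5,0,0,0,0,0,0.04,0.5,-0.07,-0.5,0,0,0,0]

```text
clock: 16.95
tool_pos: [0.4887, -0.003, 0.3253]
orientation: [-180.0, -0.0, 172.0]
force: [0.0, 0.2, -2.6]
opening: 0.016
gripper_force: 30.0
```

move_arm:
  moves: [0.5,-0.14,-1,0,0,0,0,0.5,-0.22,-1.5,0,0,0,0,0.5,-0.29,-2,0,0,0,0,0.5,-0.37,-2.58,0,0,0,0,0.5,-0.37,-2.58,0,0,0,0,0.5,-0.37,-2.58,0,0,0,0,0.5,-0.37,-2.58,0,0,0,0,0.5,-0.37,-2.58,0,0,0,0]

```text
clock: 17.75
tool_pos: [0.4888, -0.1808, 0.3258]
orientation: [-180.0, -0.0, 172.0]
force: [0.2, -0.1, -3.5]
opening: 0.0155
gripper_force: 30.0
```

move_arm:
  moves: [0.5,-0.37,-2.58,0,0,0,0,0.5,-0.37,-2.58,0,0,0,0,0.5,-0.37,-2.58,0,0,0,0,0.5,-0.37,-2.58,0,0,0,0,0.5,-0.37,-2.58,0,0,0,0,0.5,-0.37,-2.58,0,0,0,0,0.5,-0.37,-2.58,0,0,0,0,0.5,-0.29,-2,0,0,0,0]

```text
clock: 18.55
tool_pos: [0.4889, -0.3838, 0.3253]
orientation: [-180.0, -0.1, 172.0]
force: [0.1, -0.0, -3.1]
opening: 0.0158
gripper_force: 30.0
```

move_arm:
  moves: [0.5,-0.22,-1.5,0,0,0,0,0.5,-0.14,-1,0,0,0,0,0.5,-0.07,-0.5,0,0,0,0,0.5,0,0,0,0,0,0,0.5,0,0,0,0,0,0,0.5,0,0,0,0,0,0]

```text
clock: 19.15
tool_pos: [0.49, -0.4113, 0.3262]
orientation: [180.0, 0.0, 172.0]
force: [-0.8, 1.0, -3.2]
opening: 0.016
gripper_force: 30.0
```

Run:
```python
from h import *
delta([.4906,-.4118,.326],172)
p,d,m=snap("wrist"); P=cloud(d,m)
k=(P[...,2]>.009)&(P[...,2]<.02)&(abs(P[...,0]-.5)<.08)&(abs(P[...,1]+.41)<.08); q=P[k]
print(k.sum(),cv2.minAreaRect((q[:,:2]*1000).astype(np.float32)))
k=(P[...,2]>.165)&(P[...,2]<.21)&(abs(P[...,0]-.5)<.06)&(abs(P[...,1]+.41)<.05); q=P[k]; print("basket",k.sum(),q.mean(0),np.percentile(q,[2,98],axis=0))
save("w4",cv2.resize(p,(800,600)))
```

```text
pose [ 0.49   -0.4113  0.3262] [1.8000e+02 3.0000e-02 1.7202e+02] shift in tool axes at yaw 172 cm [-0.07 -0.05  0.02] rotz 0.0004 F [-0.79  0.95 -3.16] clk 19.15
536 ((500.40576171875, -412.2578125), (90.10610961914062, 109.90595245361328), 81.8504867553711)
basket 1537 [ 0.49410089 -0.41007833  0.1841277 ] [[ 0.4714036  -0.43191619  0.16602555]
 [ 0.52789122 -0.3900636   0.20519622]]
```

View pics/w4.png

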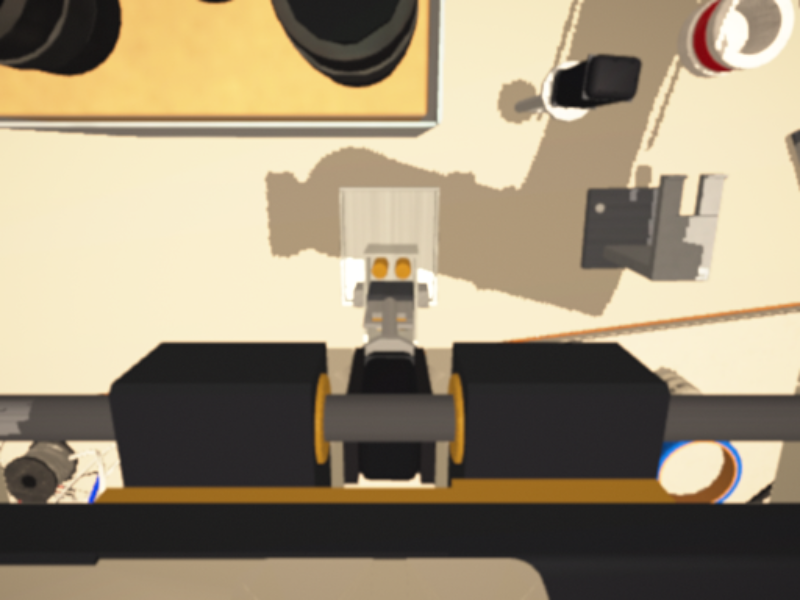

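Wrist view: the carrier hangs at (390,270), central over the tray (340–438, 187–305). Lowering.

move_arm:
  moves: [0.5,0,0,1,0,0,0,0.5,0,0,2,0,0,0,0.5,0,0,2,0,0,0,0.5,0,0,2,0,0,0,0.5,0,0,2,0,0,0,0.5,0,0,2,0,0,0,0.5,0,0,1.5,0,0,0,0.5,0,0,1,0,0,0]

```text
clock: 20.0
tool_pos: [0.4892, -0.4112, 0.1889]
orientation: [180.0, -0.1, 172.0]
force: [-0.9, 0.5, -3.9]
opening: 0.0159
gripper_force: 30.0
```

move_arm:
  moves: [0.5,0,0,0.5,0,0,0,0.5,0,0,0.2,0,0,0,0.5,0,0,0,0,0,0,0.5,0,0,0,0,0,0]

```text
clock: 20.4
tool_pos: [0.4902, -0.4122, 0.1847]
orientation: [-180.0, 0.1, 172.0]
force: [-0.0, -0.5, -4.1]
opening: 0.016
gripper_force: 30.0
```

move_arm:
  moves: [0.5,0,0,0.1,0,0,0,0.5,0,0,0.1,0,0,0,0.5,0,0,0.1,0,0,0,0.5,0,0,0.1,0,0,0,0.5,0,0,0.1,0,0,0,0.5,0,0,0,0,0,0]

```text
clock: 21.0
tool_pos: [0.4898, -0.4119, 0.1787]
orientation: [180.0, -0.0, 172.0]
force: [-0.3, -0.5, -3.1]
opening: 0.0156
gripper_force: 30.0
```

move_arm:
  moves: [0.5,0,0,0.1,0,0,0,0.5,0,0,0.1,0,0,0,0.5,0,0,0.08,0,0,0,0.5,0,0,0.08,0,0,0,0.5,0,0,0,0,0,0]

```text
clock: 21.5
tool_pos: [0.4899, -0.4119, 0.1752]
orientation: [180.0, 0.0, 172.0]
force: [-0.1, 0.5, -3.4]
opening: 0.0157
gripper_force: 30.0
```

move_arm:
  moves: [0.5,0,0,0.08,0,0,0,0.5,0,0,0.08,0,0,0,0.5,0,0,0.08,0,0,0,0.5,0,0,0,0,0,0]

```text
clock: 21.9
tool_pos: [0.4899, -0.412, 0.173]
orientation: [-180.0, 0.0, 172.0]
force: [-0.4, -0.1, -1.9]
opening: 0.0158
gripper_force: 30.0
```

move_arm:
  moves: [0.5,0,0,0.08,0,0,0,0.5,0,0,0.08,0,0,0,0.5,0,0,0,0,0,0,0.5,0,0,0,0,0,0]

```text
clock: 22.3
tool_pos: [0.4898, -0.4119, 0.1712]
orientation: [180.0, -0.0, 172.0]
force: [-0.8, 0.1, -1.0]
opening: 0.0155
gripper_force: 30.0
```

move_arm:
  moves: [0.5,0,0,0.1,0,0,0,0.5,0,0,0.1,0,0,0,0.5,0,0,0,0,0,0,0.5,0,0,0,0,0,0]

```text
clock: 22.7
tool_pos: [0.4898, -0.4119, 0.1692]
orientation: [180.0, -0.0, 172.0]
force: [0.5, 0.7, -0.3]
opening: 0.0157
gripper_force: 30.0
```

move_arm:
  moves: [0.5,0.2,0,0,0,0,0,0.5,0.2,0,0,0,0,0,0.5,0.2,0,0,0,0,0,0.5,0,0,0,0,0,0]

```text
clock: 23.1
tool_pos: [0.4836, -0.4111, 0.1694]
orientation: [180.0, 0.0, 172.0]
force: [0.0, -0.8, -1.2]
opening: 0.0161
gripper_force: 30.0
```

move_arm:
  moves: [0.5,0.2,0,0,0,0,0,0.5,0.2,0,0,0,0,0,0.5,0.2,0,0,0,0,0,0.5,0,0,0,0,0,0]

```text
clock: 23.5
tool_pos: [0.4777, -0.4102, 0.1693]
orientation: [180.0, -0.0, 172.0]
force: [0.6, 1.4, -0.7]
opening: 0.0159
gripper_force: 30.0
```

move_arm:
  moves: [0.5,0.25,0,0,0,0,0,0.5,0.25,0,0,0,0,0,0.5,0.25,0,0,0,0,0,0.5,0.25,0,0,0,0,0,0.5,0,0,0,0,0,0]

```text
clock: 24.0
tool_pos: [0.4677, -0.4088, 0.1693]
orientation: [180.0, -0.0, 172.0]
force: [0.0, -0.4, -0.9]
opening: 0.0159
gripper_force: 30.0
```

move_arm:
  moves: [0.5,0.4,0,0,0,0,0,0.5,0.4,0,0,0,0,0,0.5,0,0,-0.5,0,0,0,0.5,0,0,-0.5,0,0,0,0.5,0,0,-0.5,0,0,0,0.5,0,0,0,0,0,0]

```text
clock: 24.6
tool_pos: [0.4608, -0.4081, 0.1855]
orientation: [-180.0, 0.1, 172.0]
force: [-0.6, -0.4, -1.4]
opening: 0.016
gripper_force: 30.0
```

Run:
```python
from h import *
delta([.4793-.0455,-.1853+.0056,.30],173)
p,d,m=snap("side"); P=cloud(d,m)
u,v=map(int,proj([.5,-.413,.06],m)); print(u,v); save("s5",cv2.resize(p[v-80:v+40,u-75:u+75],(750,600),interpolation=cv2.INTER_CUBIC))
```

```text
pose [ 0.4608 -0.4081  0.1855] [-1.7996e+02  1.0000e-01  1.7198e+02] shift in tool axes at yaw 173 cm [  5.46  22.34 -11.45] rotz -0.0178 F [-0.56 -0.36 -1.4 ] clk 24.6
243 253
```

View pics/s5.png

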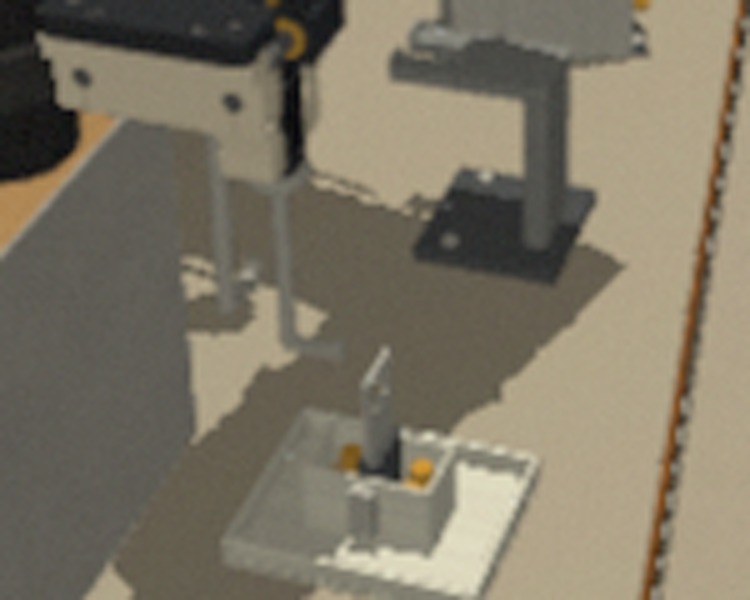

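Side view: the carrier stands upright in the tray at (385,490) and the hook is free at (330,350). Returning the rod.

move_arm:
  moves: [0.5,0,0,-3,0,0,-0.018,0.5,0,0,-4,0,0,0,0.5,0,0,-4.5,0,0,0,0.5,0.5,2,0,0,0,0,0.5,1,4.1,0,0,0,0,0.5,1,4.1,0,0,0,0,0.5,1,4.1,0,0,0,0,0.5,1,4.1,0,0,0,0]

```text
clock: 25.45
tool_pos: [0.4373, -0.2182, 0.2991]
orientation: [180.0, 0.0, 173.0]
force: [1.1, 1.0, -0.7]
opening: 0.0156
gripper_force: 30.0
```

move_arm:
  moves: [0.5,0.6,2.4,0,0,0,0,0.5,0.36,1.5,0,0,0,0,0.5,0,0,0,0,0,0,0.5,0,0,0,0,0,0,0.5,0,0,0,0,0,0]

```text
clock: 25.95
tool_pos: [0.4332, -0.1802, 0.2991]
orientation: [-180.0, -0.0, 173.0]
force: [0.1, -1.1, -0.4]
opening: 0.016
gripper_force: 30.0
```

Run:
```python
from h import *
delta([.4793-.0457,-.1853+.0056,.1477],173)
```

```text
pose [ 0.4332 -0.1802  0.2991] [-1.7999e+02 -2.0000e-02  1.7298e+02] shift in tool axes at yaw 173 cm [-0.03  0.06 15.14] rotz -0.0004 F [ 0.12 -1.07 -0.44] clk 25.95
```

move_arm:
  moves: [0.5,0,0.05,2,0,0,0,0.5,0,0,3,0,0,0,0.5,0,0,3,0,0,0,0.5,0,0,3,0,0,0,0.5,0,0,2.5,0,0,0,0.5,0,0,1.5,0,0,0,0.5,0,0,0,0,0,0,0.5,0,0,0,0,0,0]

```text
clock: 26.75
tool_pos: [0.4334, -0.1799, 0.1494]
orientation: [-180.0, -0.0, 173.0]
force: [0.5, 0.9, -0.9]
opening: 0.0159
gripper_force: 30.0
```

Run:
```python
from h import *
delta([.4793,-.1853,.1175],173)
```

```text
pose [ 0.4334 -0.1799  0.1494] [-1.7997e+02 -4.0000e-02  1.7296e+02] shift in tool axes at yaw 173 cm [-4.62  0.03  3.19] rotz -0.0007 F [ 0.55  0.91 -0.89] clk 26.75
```

move_arm:
  moves: [0.5,-1,0.03,0,0,0,0,0.5,-1.2,0,0,0,0,0,0.5,-1.2,0,0,0,0,0,0.5,-0.8,0,0,0,0,0,0.5,-0.4,0,0,0,0,0,0.5,0,0,0,0,0,0,0.5,0,0,0,0,0,0]

```text
clock: 27.45
tool_pos: [0.4785, -0.1845, 0.149]
orientation: [180.0, -0.0, 173.0]
force: [-0.0, -0.1, -1.1]
opening: 0.016
gripper_force: 30.0
```

move_arm:
  moves: [0.5,0,0,0.8,0,0,0,0.5,0,0,0.8,0,0,0,0.5,0,0,0.6,0,0,0,0.5,0,0,0.5,0,0,0,0.5,0,0,0.2,0,0,0,0.5,0,0,0.1,0,0,0,0.5,0,0,0,0,0,0]

```text
clock: 28.15
tool_pos: [0.4789, -0.1846, 0.1192]
orientation: [-180.0, -0.0, 173.0]
force: [0.2, 0.6, -1.8]
opening: 0.016
gripper_force: 30.0
```

Run:
```python
from h import *
delta([.4793,-.1853,.1175],173)
```

```text
pose [ 0.4789 -0.1846  0.1192] [-180.   -0.  173.] shift in tool axes at yaw 173 cm [-0.05 -0.07  0.17] rotz 0.0 F [ 0.23  0.58 -1.77] clk 28.15
```

move_arm:
  moves: [0.5,-0.04,-0.06,0.06,0,0,0,0.5,0,0,0.06,0,0,0,0.5,0,0,0,0,0,0]

```text
clock: 28.45
tool_pos: [0.4792, -0.1852, 0.1181]
orientation: [180.0, 0.0, 173.0]
force: [0.2, -0.9, -1.4]
opening: 0.0158
gripper_force: 30.0
```

move_arm:
  moves: [0.5,0,0,0.05,0,0,0,0.5,0,0,0,0,0,0]

```text
clock: 28.65
tool_pos: [0.4792, -0.1852, 0.1176]
orientation: [180.0, 0.0, 173.0]
force: [0.7, -0.2, -0.7]
opening: 0.016
gripper_force: 30.0
```

move_arm:
  moves: [1.8,0,0,0,0,0,0,2.2,0,0,0,0,0,0,3,0,0,0,0,0,0,4,0,0,0,0,0,0,5,0,0,0,0,0,0,6,0,0,0,0,0,0,7,0,0,0,0,0,0,7,0,0,0,0,0,0]

```text
clock: 29.45
tool_pos: [0.4792, -0.1852, 0.1176]
orientation: [180.0, 0.0, 173.0]
force: [-0.5, -0.7, -0.4]
opening: 0.0648
gripper_force: 0.0
```

move_arm:
  moves: [7,0,0,-1,0,0,0,7,0,0,-3,0,0,0,7,0,0,-4,0,0,0,7,0,0,-4,0,0,0,7,0,0,-4,0,0,0,7,0,0,-4,0,0,0,7,0,0,-2,0,0,0,7,0,0,0,0,0,0]

```text
clock: 30.25
tool_pos: [0.4803, -0.1856, 0.3421]
orientation: [-180.0, 0.4, 173.0]
force: [0.1, 0.6, 0.1]
opening: 0.07
gripper_force: 0.0
```

Run:
```python
from h import *
delta([.4793,-.1853,.1175],173)
p,d,m=snap("wrist"); P=cloud(d,m); V=p.max(2)
k=(V<70)&(P[...,2]>.14)&(P[...,2]<.17)&(abs(P[...,0]-.481)<.03)&(abs(P[...,1]+.187)<.03); q=P[k]
print(k.sum(),q.mean(0),cv2.minAreaRect((q[:,:2]*1000).astype(np.float32)))
p,d,m=snap("side"); save("s6",cv2.resize(p[130:310,180:400],(733,600),interpolation=cv2.INTER_CUBIC))
```

```text
pose [ 0.4803 -0.1856  0.3421] [-179.99    0.4   173.01] shift in tool axes at yaw 173 cm [1.100e-01 2.000e-02 2.246e+01] rotz 0.0002 F [0.12 0.56 0.05] clk 30.25
266 [ 0.47884357 -0.18431924  0.15199849] ((479.6148376464844, -184.39019775390625), (15.144012451171875, 19.307842254638672), 82.12091827392578)
```

View pics/s6.png

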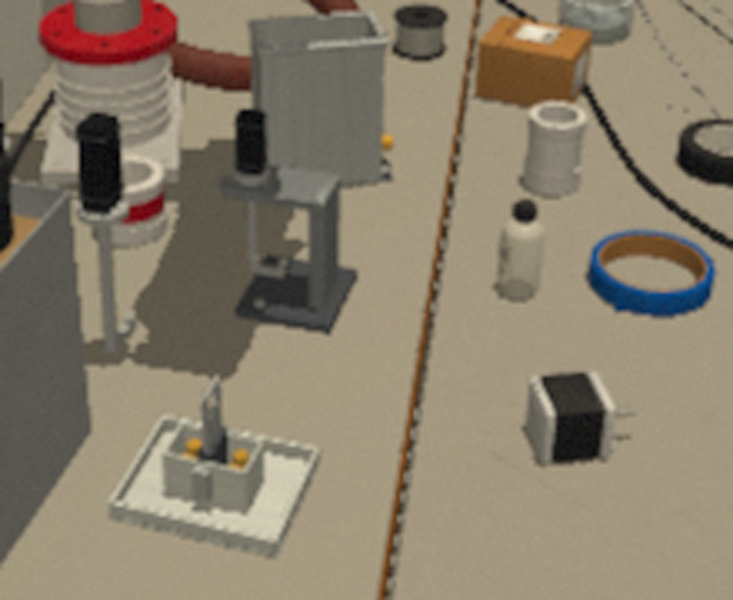

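The rod hangs back in its fork at (250,190), within 1 mm of where it was. The carrier stands upright in the tray at (213,465), and the other things are undisturbed.

```bash
python3 -c "
from plant import ctrl; print(ctrl.close_job())"
```

```text
the job is handed in; nothing more can be done
None
```

Job handed in at about 30 s: I felt for the strap with a light touch (about 5 N), lifted the carrier out on the hook, set it upright in the drain tray, unhooked it and hung the rod back in its stand; the last picture shows nothing else disturbed.

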